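# Connect the suction tube to the rotary mould stand

## Task

Turn the disc of the rotary mould stand until its black push-fit port stands right behind the pointer on the stand's base. Then take the long tube out of the rack and push it foot first into the port, past the stiff seal, until it bottoms, and let go, leaving the tube standing there and the port still at the pointer. Leave the short tube, the knobbed plug, the tray stack and the oil can where they are.

Things in the scene. Friction and masses are not known exactly. Their poses are not given: they have to be found in the camera images.
- stand: rotary mould stand, fixed to the table: grey base 240 mm across, carrying an aluminium disc 280 mm across, its top 46 mm above the table, that turns about the vertical axis through this origin (centre of the base's underside). x level, from the pointer to the axis; z up. On the disc, an open dark mould 95 x 115 mm, its rim 26 mm above the disc, begins 76 mm inward of the port's centre
- turntable (a joint): angle of the disc (rad): 0 when the port stands right behind the pointer, growing anticlockwise seen from above. Starts at -1.4 to -0.5 (port left of the pointer as the robot sees it). Turned by about 2 N at the rim, stays where it is left; stops at -1.8 and 1.8
- stand_pointer (a point): centre of the top of the pointer, a dark steel upright 12 x 20 mm, 40 mm tall, at the front of the stand's base (robot's side), 160 mm from the disc's axis, just outside the disc's edge
- port_mouth (a point): centre of the mouth of the push-fit port, a black upright sleeve on the disc, 112 mm from the disc's axis; z up along the bore. The mouth is 101 mm above the table (55 above the disc), 41 mm wide outside, 26 mm inside, a funnel narrowing over 10 mm to a bore 17.5 mm wide. A tube passes 25 mm down freely, meets the seal and bottoms 39 mm below the mouth
- seal (a joint): how far the seal inside the port has been pushed down (m): 0 untouched, 0.014 bottomed. It resists with about 7 N (a little more when pushed fast) over all its travel and does not spring back
- push_pin (a point): centre of the top of one of four steel pins on the disc's rim for pushing it round: 14 mm thick, 35 mm tall above the disc, 118 mm from the disc's axis, at 45, 135, 225 and 315 degrees from the port. This is the one 45 degrees anticlockwise of the port seen from above
- rack: fixed grey block, 60 x 190 mm, 45 mm high (long along its y), with three upright holes 18 mm wide, 35 mm deep, in a row along its y at -65, 0 and 65 mm; origin at the centre of its underside. The long tube, the short tube and the knobbed plug stand in the holes in any order
- tube: the long tube: straight, rigid, aluminium, 16 mm in diameter, 130 mm long, about 80 g, standing in the rack with 95 mm above it. Origin at the centre of its foot (lower end, slightly chamfered), z along it to the top. A dark ring 39 to 42 mm above the foot is the depth mark: it sits just above the mouth when the tube is home
- tube_foot (a point): centre of the long tube's foot (the end that goes into the port)
- tube_top (a point): centre of the long tube's top end, 130 mm above its foot
- short_tube: a short tube of the same kind, 16 mm in diameter and 80 mm long, in the rack; origin at its foot. Not wanted
- plug: blanking plug: 16 mm shank with a black round knob 34 mm wide, 80 mm tall in all, in the rack; origin at its foot. Not wanted
- tray_stack: stack of brown moulded trays, 176 x 136 mm, 82 mm high, on the table; origin under its centre
- oil_can: dark round can, 64 mm wide and 120 mm high, on the table; origin under its centre

How it is judged:
By the outcome, as a careful person would: the job done as asked, in the order asked, and still so for the second after the job is handed in, with the robot touching nothing.
It also fails if it takes over 61 s, if anything falls off the work surface, if the arm or the gripper's body presses on something with over 40 N, if the wrist force passes 120 N, or if a joint passes its speed limit or range.

## Robot

A 6-joint arm with a two-finger parallel gripper is mounted at the origin on the work surface. World frame = base frame: x ahead of the robot, y to its left, z up, the work surface at z = 0. Lengths are in mm, angles in rad, forces in N, time in s.
With the tool pointing down it reaches from about 350 to 875 mm from the base axis. Payload 4.2 kg.
Tool frame: the origin (TCP) lies midway between the tips of the shut fingers; the grasp point (between the pads) lies 19 mm behind it; x points along the fingers, y is the direction in which the jaws open and shut, and the axes are right-handed (so a half turn about x gives the same grasp; the last joint's range is limited). The gripper opens to 85 mm and grips with 20 to 120 N. Pads are 22 mm wide; open, the fingers measure 114 mm over their backs; the gripper's body (76 mm by 85 mm) begins 54 mm behind the grasp point. The pads swing forward as they close: fully open they stand 13 mm farther back than shut.
Start: joints at [1.435, 0.385, 0.008, 0, -1.194, -0.259], TCP at [240.356, 576.912, 231.312] pointing down, gripper open.
Joint ranges: [-3.14, 3.14], [-1.21, 2.06], [-1.07, 1.41], [-3.16, 2.05], [-2.99, -0.16], [-3.1, 3.1]. Speed limits (rad/s): [2.79, 2.79, 3.14, 3.14, 3.14, 3.14].

## Interface

Orientations are given as a unit quaternion [x, y, z, w].
In Python, from bench import readout, imaging, arm gives the robot as it stands.
- The arm moves only by the tool arm_command, never from a script. Its argument "increments" is a list of rows, each a list of 3 entries, a list of its own where there are three numbers: the turn, a rotation vector about the world's x, y, z in degrees, then the shift along the world's x, y, z in mm, then the closure, from 0 (fully open) to 1 (shut). In form: [[[ax, ay, az], [tx, ty, tz], fingers], ...]. A call has exactly 5 rows; each row is the pose to reach, as a shift and turn from the pose measured when the call began; what a row does not reach only later rows make up. A row lasts 1/10 s, in which the tool goes at most 50 mm and 8.59 degrees, less where a joint would pass 70% of its speed; a pose out of reach is approached as far as the arm can. A call with a gripper value outside its range is refused whole. The fingers move at their own pace and stop on an object; the grip force is fixed at half the most. Time passes only in rows, so rows that repeat a pose let the fingers close, or fill a call up. It gives the time, the measured TCP pose, the force and the opening at its end, in the units of the state.
- readout.read_state(): the state, without advancing time (a new reading comes with each control period).
- imaging.get_image(name): name is "scene" or "top" or "wrist"; returns (picture, depth): 384x512x3 uint8, blue, green, red; 384x512 float32, mm along the optical axis (not along the pixel's ray), 0 where there is no reading.
- imaging.camera_info(name): a dict with "vfov" (degrees; the focal length in pixels is half the picture's height over the tangent of half this angle, whatever the lens; pixels are square), "cx", "cy" (the principal point, pixels), "eye" and "rotation" of the camera in the world; the wrist camera has in their place "T_tool_cam" (4x4, takes a point from camera to tool coordinates, whose origin is the TCP and whose axes are the tool frame's). Camera axes: x right, y down, z forward; pixel columns grow to the right and rows downward; lengths in mm; the calibration is good to about 2 mm. A picture is of the moment at which its call begins: read the wrist's pose just before it. camera_info takes no time and is no camera call.
- arm.job_done(): hands the job in, once; it reports no verdict.
The state is a dict: "clock": time; "joints": joint angles; "joint_vel": joint speeds; "joint_efforts": joint torques, N m; "position": TCP position; "ee_rot": TCP orientation; "contact_force": force on the tool from outside, world axes, zero at the start; "wrist_torque": the same for the moment, N m; "gripper_width": finger opening in mm.
Only numpy, scipy, OpenCV 4.12 (cv2) and the standard library are available. Lean on these libraries where they do the work, as an engineer would, in place of code of your own. Each camera call takes 0.05 s, during which the arm holds its last target. There are 200 camera calls.

## Working session

There is one attempt and no reset: what is moved stays moved. The work goes in short steps, Python scripts to look and compute and a tool call to move; the robot and the scene stay as the last step left them, time stands still between calls to the robot, and variables do not carry over. Pictures are saved under pics/ and viewed, about 8 in all and at most 12, crops included, and the job is handed in when it is done.

Besides the shell and the picture viewer there is one more tool, called after "Request:" as a command line: name --argument value ..., lists and objects as JSON in quotes. arm_command: Moves the arm, as the interface text tells. Its arguments: {"type":"object","properties":{"increments":{"type":"array","items":{"type":"array"}}},"required":["increments"]}

```bash
mkdir -p pics; ls
cat > h.py <<'E'
import numpy as np, cv2
from bench import readout, imaging, arm
from scipy.spatial.transform import Rotation as R
def cam(name, s=None):
    i=imaging.camera_info(name); f=192/np.tan(np.radians(i['vfov'])/2)
    if 'eye' in i: return f,i['cx'],i['cy'],np.array(i['eye'],float),np.array(i['rotation'],float)
    T=np.array(i['T_tool_cam'],float); Rt=R.from_quat(s['ee_rot']).as_matrix()
    return f,i['cx'],i['cy'],np.array(s['position'])+Rt@T[:3,3],Rt@T[:3,:3]
def onplane(c,u,v,z):
    f,cx,cy,e,Rm=c; d=Rm@np.array([(u-cx)/f,(v-cy)/f,1]); return e+d*(z-e[2])/d[2]
def cloud(c,dep):
    f,cx,cy,e,Rm=c; v,u=np.mgrid[:dep.shape[0],:dep.shape[1]]
    return np.stack([(u-cx)/f*dep,(v-cy)/f*dep,dep],-1)@Rm.T+e
def proj(c,p):
    f,cx,cy,e,Rm=c; q=Rm.T@(np.array(p)-e); return f*q[0]/q[2]+cx,f*q[1]/q[2]+cy
E
python3 - <<'E'
from h import *
s=readout.read_state(); print(s)
for n in ['top','scene']:
    im,d=imaging.get_image(n); cv2.imwrite(f'pics/{n}0.png',im); np.save(f'{n}0.npy',d); print(n,imaging.camera_info(n), (d==0).mean())
print(imaging.camera_info('wrist'))
E
```

```text
pics
{'clock': 0.0, 'joints': array([ 1.43458250e+00,  3.85536002e-01,  6.61090313e-03, -4.93373131e-04,
       -1.19401163e+00, -2.58604768e-01]), 'joint_vel': array([ 0.00013874, -0.00017059,  0.0007901 ,  0.00095772, -0.00063773,
       -0.00191479]), 'joint_efforts': array([ 5.79443804e-04, -3.92290199e+01,  1.88399005e+01,  4.18610618e+00,
       -4.66976126e-03, -5.39028491e-06]), 'position': array([240.15541882, 576.37368111, 230.2289965 ]), 'ee_rot': array([-0.69324476,  0.13951284,  0.69347585,  0.13798235]), 'contact_force': array([-0.1408887 ,  0.54620516,  1.18521441]), 'wrist_torque': array([-0.02183663, -0.05360521, -0.02985533]), 'gripper_width': 85.3569643295213}
top {'vfov': 50.44334257409937, 'cx': 256.1380551809422, 'cy': 192.9462289885187, 'eye': array([ 410.06072506,   50.81005426, 1080.70360331]), 'rotation': array([ 0.71067815, -0.69820572,  0.05092819, -0.06965387])} 0.00384521484375
scene {'vfov': 47.53870781773379, 'cx': 257.41185758961876, 'cy': 186.7991775915581, 'eye': array([1171.94917232, -492.0965665 ,  835.88465809]), 'rotation': array([ 0.8452508 ,  0.34084464, -0.15767098, -0.38015244])} 0.0038909912109375
{'vfov': 71.91659604352981, 'cx': 253.6836683182705, 'cy': 188.21444961565572, 'T_tool_cam': array([[-4.68702010e-04, -3.11579052e-01,  9.50220119e-01,
        -1.43223388e+02],
       [ 9.99999718e-01, -7.02880240e-04,  2.62780291e-04,
        -1.54339665e+00],
       [ 5.86014111e-04,  9.50219975e-01,  3.11579294e-01,
        -8.02408844e+01],
       [ 0.00000000e+00,  0.00000000e+00,  0.00000000e+00,
         1.00000000e+00]])}
```

```bash
sed -i "s/np.array(i\['rotation'\],float)/R.from_quat(i['rotation']).as_matrix()/" h.py
```

```text
(no output)
```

View pics/top0.png

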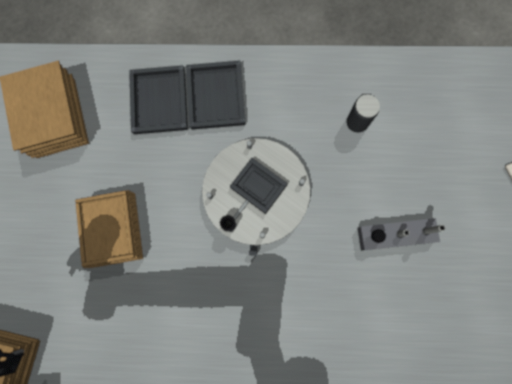

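View pics/scene0.png

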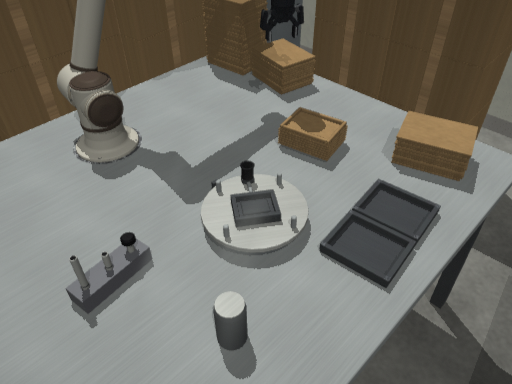

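Top view: disc centre near (257,190), port (228,223), pointer (254,250), pins at (250,144), (301,182), (264,232), (212,193). Rack around (402,232), with the plug at (378,235), the short tube at (403,231) and the long tube's top near (441,228). Oil can at (363,112). The scene view agrees: the long tube is at the robot's far right end of the rack.

```bash
cat > m.py <<'E'
from h import *
def meas(n,im,d):
    c=cam(n); P=cloud(c,d); ok=d>0
    def sel(lo,hi,ctr,r): return ok&(P[...,2]>lo)&(P[...,2]<hi)&(np.hypot(P[...,0]-ctr[0],P[...,1]-ctr[1])<r)
    a=onplane(c,257,190,46) if n=='top' else np.load('ctr.npy')
    m=sel(40,52,a,165).astype(np.uint8)
    cs,_=cv2.findContours(m,cv2.RETR_EXTERNAL,cv2.CHAIN_APPROX_NONE); k=max(cs,key=cv2.contourArea)[:,0]
    h=cv2.convexHull(k)[:,0]; q=np.array([onplane(c,u,v,46)[:2] for u,v in h],np.float32)
    (x,y),(A,B),_=cv2.fitEllipse(q); print(n,'disc',x,y,A,B,'z',np.median(P[...,2][m>0]))
    return c,P,sel,(x,y)
if __name__=='__main__':
  for n in ['top','scene']:
    im=cv2.imread(f'pics/{n}0.png'); d=np.load(f'{n}0.npy'); c,P,sel,ctr=meas(n,im,d)
    if n=='top': np.save('ctr.npy',ctr)
    for lab,(lo,hi,C,r) in {'port':(88,115,ctr,140),'pins':(76,88,ctr,135),'pointer':(33,60,(ctr[0]-160,ctr[1]),22),'tube':(100,160,onplane(cam('top'),438,228,120),50),'rack':(38,50,onplane(cam('top'),402,231,45),110)}.items():
        m=sel(lo,hi,C,r).astype(np.uint8); nn,L,st,ce=cv2.connectedComponentsWithStats(m)
        for j in range(1,nn):
            if st[j,4]>5:
                p=P[L==j]; w=p.max(0)-p.min(0); print(' ',lab,st[j,4],ce[j].round(1),'mid',((p.max(0)+p.min(0))/2).round(1),'mean',p.mean(0).round(1),'ext',w.round(1))
                if lab=='rack' and st[j,4]>100: print('   rect',cv2.minAreaRect(p[:,:2].astype(np.float32)))
E
python3 m.py
python3 - <<'E'
import cv2,numpy as np
im=cv2.imread('pics/top0.png')
a=cv2.resize(im[130:265,190:325],(540,540),interpolation=cv2.INTER_CUBIC)
b=cv2.resize(im[195:260,355:455],(800//3,int(65*8/3)),interpolation=cv2.INTER_CUBIC)
o=np.zeros((540,800,3),np.uint8); o[:,:540]=a; b=cv2.resize(im[195:260,390:455],(260,260),interpolation=cv2.INTER_CUBIC); o[:260,540:]=b
s=cv2.imread('pics/scene0.png'); o[280:540,540:]=cv2.resize(s[235:300,60:125],(260,260),interpolation=cv2.INTER_CUBIC)
cv2.imwrite('pics/crop.png',o)
E
```

```text
top disc 596.91357421875 81.09239959716797 277.7657775878906 278.3676452636719 z 45.898694081458075
  port 163 [227.3 222.1] mid [505.5 146.4  97.4] mean [506.6 147.   99.2] ext [36.7 36.6 16.8]
  pins 23 [249.  142.2] mid [713.4  99.9  80.5] mean [713.2  99.9  80.7] ext [11.4 10.5  7.8]
  pins 24 [302.  180.7] mid [615.6 -34.8  80.7] mean [615.2 -34.9  80.5] ext [12.8 10.2  8.5]
  pins 22 [208.9 193.9] mid [578.  196.9  80.7] mean [578.1 197.1  80. ] ext [10.3 10.8  7.5]
  pins 9 [226.1 222.1] mid [508.6 151.9  79.5] mean [508.4 151.9  78.8] ext [9.9 4.8 6.9]
  pins 6 [229.2 222.5] mid [507.8 143.8  77.3] mean [507.7 144.4  77.1] ext [12.3  2.6  1.5]
  pins 24 [262.3 234. ] mid [480.6  61.6  81.8] mean [480.6  62.   80.7] ext [10.1 12.3  9.3]
  pointer 40 [252.5 252. ] mid [437.6  86.5  39.6] mean [437.6  86.5  39.8] ext [10.4 18.   6.3]
  tube 85 [438.5 227.7] mid [ 499.3 -348.2  121.7] mean [ 499.1 -345.3  128.6] ext [15.2 16.4 42.3]
  rack 1498 [400.4 233.4] mid [ 490.9 -284.4   44.1] mean [ 491.  -284.7   44.9] ext [ 81.3 195.7  11.5]
   rect ((491.5162658691406, -284.0620727539
[... 530 characters left out ...]
14.1  5.9]
  pins 19 [217.9 181.4] mid [480.   62.4  81.2] mean [480.4  62.1  80.6] ext [14.5 13.2  6.1]
  pins 27 [293.6 217.2] mid [712.  101.2  79.8] mean [712.5 100.   80.3] ext [13.7 13.   7.4]
  pins 27 [225.6 226.1] mid [614.  -33.1  80. ] mean [614.6 -34.1  80. ] ext [16.5 15.4  5.8]
  pointer 25 [213.8 182.2] mid [441.8  84.   38.4] mean [436.4  82.7  38.9] ext [26.4 26.1 10.2]
  tube 142 [ 75.3 263.5] mid [ 498.3 -347.4  121.8] mean [ 501.9 -348.1  125.6] ext [17.3 15.1 42. ]
  rack 1658 [106.6 270.8] mid [ 491.3 -282.5   44. ] mean [ 496.  -291.4   45.1] ext [ 79.9 196.6  11.9]
   rect ((488.5534973144531, -282.5322265625), (65.47258758544922, 191.698486328125), 7.147854328155518)
```

View pics/crop.png

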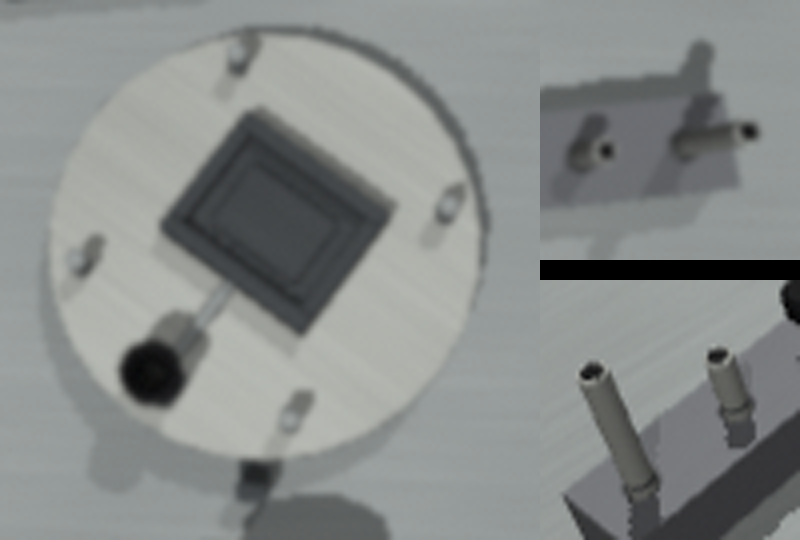

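The measurements from both views agree: axis (596.8, 81.0), pointer direction 178.0°, port direction 144.15°. The disc needs about +33.9°. My plan is to grip the pin at (480.6, 62), with the jaws tangential at a yaw of 99.3°, and lead it round.

Request:
arm_command --increments '[[[0,0,-7.4],[12,-26,0],0.6],[[0,0,-14.8],[24,-52,0],0.6],[[0,0,-22.2],[36,-78,0],0.6],[[0,0,-29.6],[48,-104,0],0.6],[[0,0,-37],[60,-130,0],0.6]]'

```text
clock: 0.6
position: [300.4, 445.1, 229.8]
ee_rot: [-0.612, 0.354, 0.613, 0.352]
contact_force: [1.0, -0.5, -0.5]
gripper_width: 34.1
```

Request:
arm_command --increments '[[[0,0,-7.4],[12,-26,0],0.6],[[0,0,-14.8],[24,-52,0],0.6],[[0,0,-22.2],[36,-78,0],0.6],[[0,0,-29.6],[48,-104,0],0.6],[[0,0,-37],[60,-130,0],0.6]]'

```text
clock: 1.1
position: [360.5, 313.7, 229.5]
ee_rot: [-0.467, 0.532, 0.468, 0.529]
contact_force: [0.6, 0.3, 0.2]
gripper_width: 33.9
```

Request:
arm_command --increments '[[[0,0,-7.4],[12,-26,0],0.6],[[0,0,-14.8],[24,-52,0],0.6],[[0,0,-22.2],[36,-78,0],0.6],[[0,0,-29.6],[48,-104,0],0.6],[[0,0,-37],[60,-130,0],0.6]]'

```text
clock: 1.6
position: [420.5, 182.5, 229.3]
ee_rot: [-0.272, 0.653, 0.274, 0.651]
contact_force: [0.5, 0.4, -0.9]
gripper_width: 34.3
```

Request:
arm_command --increments '[[[0,0,-7.4],[12,-26,0],0.6],[[0,0,-14.8],[24,-52,0],0.6],[[0,0,-22.2],[36,-78,0],0.6],[[0,0,-29.6],[48,-104,0],0.6],[[0,0,-37],[60,-124,0],0.6]]'

```text
clock: 2.1
position: [480.5, 56.9, 228.9]
ee_rot: [-0.049, 0.706, 0.051, 0.704]
contact_force: [0.2, 0.6, 0.3]
gripper_width: 34.4
```

```bash
cat >> h.py <<'E'
def st():
    s=readout.read_state(); M=R.from_quat(s['ee_rot']).as_matrix()
    print('t',round(s['clock'],2),'p',s['position'].round(1),'xax',M[:,0].round(3),'yaw',np.degrees(np.arctan2(M[1,1],M[0,1])).round(1),'w',round(s['gripper_width'],1),'F',s['contact_force'].round(1),'j',s['joints'].round(2)); return s
E
python3 -c "
from h import *
st()"
```

```text
t 2.1 p [480.5  56.9 228.9] xax [-0.003  0.003 -1.   ] yaw 98.1 w 34.4 F [0.2 0.6 0.3] j [ 0.45  0.15 -0.33 -0.   -1.1  -1.88]
```

Request:
arm_command --increments '[[[0,0,1],[0,5,-20],0.6],[[0,0,1],[0,5,-45],0.6],[[0,0,1],[0,5,-70],0.6],[[0,0,1],[0,5,-95],0.6],[[0,0,1],[0,5,-115],0.6]]'

```text
clock: 2.6
position: [479.6, 61.6, 112.3]
ee_rot: [-0.055, 0.707, 0.057, 0.703]
contact_force: [-0.5, -0.9, 0.6]
gripper_width: 34.0
```

Run:
```python
from h import *
s=st(); im,d=imaging.get_image('wrist'); cv2.imwrite('pics/w1.png',im)
c=cam('wrist',s); print(proj(c,[480.6,62,81]))
P=cloud(c,d); m=(d>0)&(P[...,2]>76)&(P[...,2]<88)&(np.hypot(P[...,0]-480.6,P[...,1]-62)<30); p=P[m]; print(m.sum(), p.mean(0),(p.max(0)+p.min(0))/2)
```

```text
t 2.6 p [479.6  61.6 112.3] xax [-0.005  0.002 -1.   ] yaw 99.1 w 34.0 F [-0.5 -0.9  0.6] j [ 0.46  0.28 -0.49 -0.01 -0.81 -1.87]
(np.float64(252.36497125511752), np.float64(218.66660044377815))
286 [478.43015462  63.92435827  80.91821118] [479.26167965  64.08037143  79.56908222]
```

View pics/w1.png

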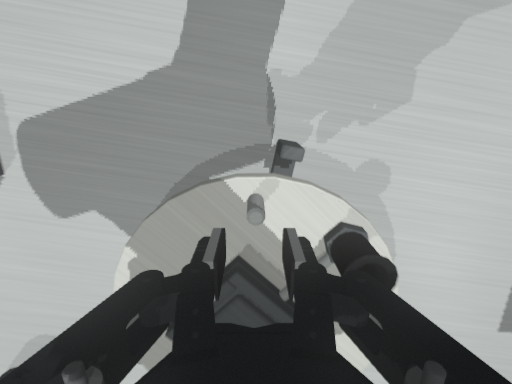

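The wrist view shows the pin at (257,209), centred between the jaws (fingers at x 215 and 290), with the port at right (350,250) and the pointer at (287,152). Next I descend and close.

Request:
arm_command --increments '[[[0,0,0],[1,1,-15],0.6],[[0,0,0],[1,1,-30],0.6],[[0,0,0],[1,1,-43],0.6],[[0,0,0],[1,1,-54],0.6],[[0,0,0],[1,1,-58],0.6]]'

```text
clock: 3.15
position: [478.1, 61.7, 50.6]
ee_rot: [-0.055, 0.709, 0.056, 0.7]
contact_force: [0.4, -0.0, -0.8]
gripper_width: 34.0
```

Request:
arm_command --increments '[[[0,0,0],[0,0,0],0.7],[[0,0,0],[0,0,0],0.8],[[0,0,0],[0,0,0],0.9],[[0,0,0],[0,0,0],1],[[0,0,0],[0,0,0],1]]'

```text
clock: 3.65
position: [478.5, 61.9, 51.3]
ee_rot: [-0.055, 0.709, 0.056, 0.701]
contact_force: [-0.5, 0.8, 3.4]
gripper_width: 12.2
```

Run:
```python
from h import *
s=st(); p=s['position'][:2]; a=np.array([596.8,81.0])
for k in range(1,11):
    t=np.radians(33.9*k/10); v=p-a; q=a+np.array([np.cos(t)*v[0]-np.sin(t)*v[1],np.sin(t)*v[0]+np.cos(t)*v[1]]); print(k,np.degrees(t).round(2),(q-p).round(1))
```

```text
t 3.65 p [478.5  61.9  51.3] xax [-0.012  0.    -1.   ] yaw 99.0 w 12.2 F [-0.5  0.8  3.4] j [ 0.46  0.37 -0.55 -0.01 -0.66 -1.87]
1 3.39 [ 1.3 -7. ]
2 6.78 [  3.1 -13.8]
3 10.17 [  5.2 -20.6]
4 13.56 [  7.8 -27.2]
5 16.95 [ 10.7 -33.7]
6 20.34 [ 14.  -39.9]
7 23.73 [ 17.7 -46. ]
8 27.12 [ 21.7 -51.8]
9 30.51 [ 26.1 -57.4]
10 33.9 [ 30.8 -62.7]
```

Request:
arm_command --increments '[[[0,0,3.4],[1.3,-7,1],1],[[0,0,6.8],[3.1,-13.8,1],1],[[0,0,10.2],[5.2,-20.6,1],1],[[0,0,13.6],[7.8,-27.2,1],1],[[0,0,17],[10.7,-33.7,1],1]]'

```text
clock: 4.15
position: [489.4, 28.6, 51.3]
ee_rot: [-0.16, 0.693, 0.16, 0.685]
contact_force: [3.2, 3.2, -7.4]
gripper_width: 12.0
```

Run:
```python
from h import *
s=st(); p=s['position'][:2]; a=np.array([596.8,81.0]); v=p-a; an=np.degrees(np.arctan2(v[1],v[0]))%360; print(an, np.hypot(*v))
rem=178.0+45-an+0.1
for k in range(1,6):
    t=np.radians(rem*k/5); q=a+np.array([np.cos(t)*v[0]-np.sin(t)*v[1],np.sin(t)*v[0]+np.cos(t)*v[1]]); print(k,np.degrees(t).round(2),(q-p).round(1))
```

```text
t 4.15 p [489.4  28.6  51.3] xax [-0.011 -0.002 -1.   ] yaw 116.2 w 12.0 F [ 3.2  3.2 -7.4] j [ 0.39  0.38 -0.54 -0.   -0.66 -1.5 ]
205.9953319913824 119.47107073103042
1 3.42 [ 3.3 -6.3]
2 6.84 [  7.  -12.4]
3 10.26 [ 11.  -18.3]
4 13.68 [ 15.4 -23.9]
5 17.1 [ 20.2 -29.3]
```

Request:
arm_command --increments '[[[0,0,3.4],[3.3,-6.3,0],1],[[0,0,6.8],[7,-12.4,0],1],[[0,0,10.3],[11,-18.3,0],1],[[0,0,13.7],[15.4,-23.9,0],1],[[0,0,17],[20.2,-29.3,0],1]]'

```text
clock: 4.65
position: [510.0, -0.3, 51.3]
ee_rot: [-0.261, 0.661, 0.261, 0.654]
contact_force: [-0.4, 4.0, -1.5]
gripper_width: 12.3
```

```bash
cat > disc.py <<'E'
from m import *
def ang():
    s=st(); im,d=imaging.get_image('top'); c,P,sel,_=meas('top',im,d); a=np.array([596.8,81.0])
    for lab,lo,hi in(('pin',76,88),('port',92,108)):
        m=sel(lo,hi,a,135).astype(np.uint8); nn,L,S,ce=cv2.connectedComponentsWithStats(m)
        for j in range(1,nn):
            if S[j,4]>9:
                p=P[L==j].mean(0)[:2]; v=p-a; print(lab,S[j,4],p.round(1),'r',np.hypot(*v).round(1),'ang',(np.degrees(np.arctan2(v[1],v[0]))%360).round(2))
    return s,im,d
if __name__=='__main__':
    import sys; s,im,d=ang(); cv2.imwrite(f'pics/{sys.argv[1]}.png',im)
E
python3 disc.py t2
```

```text
t 4.65 p [ 5.10e+02 -3.00e-01  5.13e+01] xax [-0.009 -0.004 -1.   ] yaw 133.3 w 12.3 F [-0.4  4.  -1.5] j [ 0.32  0.41 -0.49  0.   -0.68 -1.14]
top disc 605.3573608398438 81.72831726074219 260.2193908691406 275.0189514160156 z 45.8656165780111
pin 21 [681.3 162.7] r 117.5 ang 44.02
pin 23 [678.2  -3.9] r 117.6 ang 313.81
```

Request:
arm_command --increments '[[[0,0,0],[0,0,0],0.9],[[0,0,0],[0,0,0],0.75],[[0,0,0],[0,0,0],0.6],[[0,0,0],[0,0,0],0.6],[[0,0,0],[0,0,10],0.6]]'

```text
clock: 5.2
position: [509.6, -1.2, 60.6]
ee_rot: [-0.261, 0.662, 0.261, 0.653]
contact_force: [-0.9, 0.9, -0.5]
gripper_width: 34.0
```

Request:
arm_command --increments '[[[0,0,0],[0,0,30],0.6],[[0,0,0],[0,0,60],0.6],[[0,0,0],[0,0,90],0.6],[[0,0,8],[0,-45,115],0.6],[[0,0,16],[0,-90,130],0.6]]'

```text
clock: 5.7
position: [510.8, -88.6, 193.2]
ee_rot: [-0.352, 0.617, 0.349, 0.611]
contact_force: [1.1, -0.0, -0.9]
gripper_width: 34.2
```

Request:
arm_command --increments '[[[0,0,8],[0,-42,0],0.6],[[0,0,16],[0,-84,0],0.6],[[0,0,24],[0,-126,0],0.6],[[0,0,32],[0,-168,0],0.6],[[0,0,38],[0,-210,0],0.6]]'

```text
clock: 6.2
position: [510.5, -300.2, 194.3]
ee_rot: [0.535, -0.467, -0.53, -0.463]
contact_force: [0.4, 0.4, -0.5]
gripper_width: 34.3
```

Run:
```python
from disc import *
s,im,d=ang(); cv2.imwrite('pics/t3.png',im); np.save('t3.npy',d)
c=cam('top'); P=cloud(c,d)
m=(d>0)&(P[...,2]>33)&(P[...,2]<60)&(np.hypot(P[...,0]-437,P[...,1]-86)<25); p=P[m]; print('ptr',m.sum(),p.mean(0),(p.max(0)+p.min(0))/2)
im,d=imaging.get_image('scene'); cv2.imwrite('pics/s3.png',im)
c=cam('scene'); P=cloud(c,d); a=np.array([596.5,81.])
m=((d>0)&(P[...,2]>76)&(P[...,2]<88)&(np.hypot(P[...,0]-a[0],P[...,1]-a[1])<135)).astype(np.uint8)
n,L,S,ce=cv2.connectedComponentsWithStats(m)
for j in range(1,n):
    if S[j,4]>9: p=P[L==j].mean(0)[:2]; v=p-a; print('sc',S[j,4],p.round(1),(np.degrees(np.arctan2(v[1],v[0]))%360).round(2))
```

```text
t 6.2 p [ 510.5 -300.2  194.3] xax [ 0.003 -0.009 -1.   ] yaw -172.3 w 34.3 F [ 0.4  0.4 -0.5] j [-0.25  0.35 -0.14  0.01 -1.07  0.38]
top disc 597.0147094726562 81.07968139648438 277.91107177734375 278.44598388671875 z 45.85024510709843
pin 24 [680.9 162.8] r 117.3 ang 44.22
pin 25 [679.2  -2.8] r 117.6 ang 314.52
pin 27 [514.5 164.9] r 117.5 ang 134.46
pin 24 [513.3  -0.9] r 117.0 ang 224.44
pin 20 [485.5  82.3] r 111.3 ang 179.35
port 161 [485.6  82.7] r 111.2 ang 179.13
ptr 53 [442.90046238  85.95442444  40.76161964] [446.30798861  85.55544849  41.70590394]
sc 18 [514.1 165. ] 134.48
sc 38 [491.4  74.8] 183.37
sc 20 [512.2  -0.6] 224.06
sc 21 [679.2 163.7] 45.02
sc 26 [678.8  -3. ] 314.42
```

Re-measured: the port is at 179.4° and the pointer at about 178.0°. That is roughly 1.4° (2.7 mm) of overshoot, because the disc moved slightly at release. I'm going back over the pin for a close wrist measurement and a correction.

Request:
arm_command --increments '[[[0,0,-7],[0,35,0],0.6],[[0,0,-14],[0,70,0],0.6],[[0,0,-21],[1,105,0],0.6],[[0,0,-28],[1,140,0],0.6],[[0,0,-34],[2,180,0],0.6]]'

```text
clock: 6.8
position: [511.8, -121.4, 194.4]
ee_rot: [-0.371, 0.606, 0.367, 0.601]
contact_force: [-0.7, -0.1, -0.3]
gripper_width: 33.9
```

Request:
arm_command --increments '[[[0,0,-5],[0,35,0],0.6],[[0,0,-10],[0,70,-20],0.6],[[0,0,-15],[1,100,-45],0.6],[[0,0,-19],[1,119,-70],0.6],[[0,0,-19],[1,119,-80],0.6]]'

```text
clock: 7.3
position: [511.4, -0.3, 113.0]
ee_rot: [-0.266, 0.66, 0.263, 0.652]
contact_force: [0.8, 0.3, -0.1]
gripper_width: 34.2
```

```bash
cat > wm.py <<'E'
from h import *
def wm(name):
    s=st(); im,d=imaging.get_image('wrist'); cv2.imwrite(f'pics/{name}.png',im); c=cam('wrist',s); P=cloud(c,d); ok=d>0
    rr=np.hypot(P[...,0]-596.8,P[...,1]-81)
    out={}
    for lab,m in {'ptr':ok&(P[...,2]>36)&(P[...,2]<44)&(rr>147)&(np.hypot(P[...,0]-437,P[...,1]-86)<25),'pin1':ok&(P[...,2]>77)&(P[...,2]<86)&(np.hypot(P[...,0]-512,P[...,1])<20),'port':ok&(P[...,2]>96)&(P[...,2]<106)&(np.hypot(P[...,0]-485,P[...,1]-83)<40),'pin2':ok&(P[...,2]>77)&(P[...,2]<86)&(np.hypot(P[...,0]-514,P[...,1]-165)<25)}.items():
        if m.sum()>20:
            p=P[m]; v,u=np.nonzero(m); (x,y),(w,h),_=cv2.minAreaRect(p[:,:2].astype(np.float32))
            g=np.array([x,y])-[596.8,81]; print(lab,m.sum(),'px',u.mean().round(),v.mean().round(),'rect',round(x,1),round(y,1),round(w,1),round(h,1),'mean',p.mean(0).round(1),'ang',(np.degrees(np.arctan2(g[1],g[0]))%360).round(2))
    # disc centre from rim points
    m=(ok&(abs(P[...,2]-46)<3)&(rr<150)).astype(np.uint8)
    e=cv2.morphologyEx(m,cv2.MORPH_GRADIENT,np.ones((3,3)))>0
    q=P[(e>0)&(m>0)&(rr>132)][:,:2]
    if len(q)>30:
        A=np.c_[2*q,np.ones(len(q))]; sol=np.linalg.lstsq(A,(q**2).sum(1),rcond=None)[0]; print('rim fit',len(q),sol[:2],np.sqrt(sol[2]+sol[:2]@sol[:2]))
if __name__=='__main__':
    import sys; wm(sys.argv[1])
E
python3 wm.py w2
```

```text
t 7.3 p [ 5.114e+02 -3.000e-01  1.130e+02] xax [-0.009 -0.008 -1.   ] yaw 134.0 w 34.2 F [ 0.8  0.3 -0.1] j [ 0.32  0.32 -0.43  0.01 -0.83 -1.13]
ptr 311 px 384.0 205.0 rect 436.5 87.5 20.6 11.9 mean [436.7  86.5  40. ] ang 177.69
pin1 275 px 254.0 216.0 rect 511.7 0.3 13.2 12.4 mean [ 5.112e+02 -2.000e-01  8.090e+01] ang 223.48
port 831 px 374.0 268.0 rect 476.7 80.4 22.7 40.0 mean [475.2  80.  100.7] ang 180.27
rim fit 697 [595.65977617  81.5009447 ] 136.99571578645063
```

View pics/w2.png

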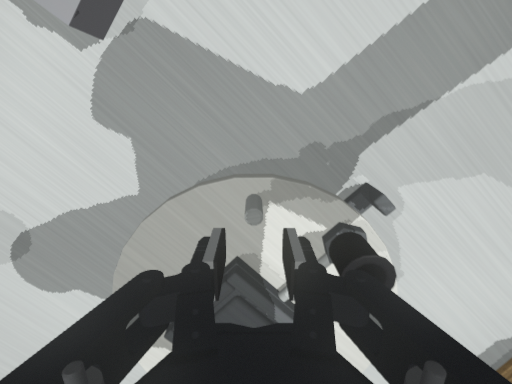

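Request:
arm_command --increments '[[[0,0,0],[1,0,-16],0.6],[[0,0,0],[1,0,-32],0.6],[[0,0,0],[1,0,-46],0.6],[[0,0,0],[1,0,-57],0.6],[[0,0,0],[1,0,-60],0.6]]'

```text
clock: 7.85
position: [511.7, -2.1, 51.9]
ee_rot: [-0.266, 0.661, 0.263, 0.651]
contact_force: [-1.2, 0.1, -0.5]
gripper_width: 34.0
```

Request:
arm_command --increments '[[[0,0,0],[0,0,0],0.7],[[0,0,0],[0,0,0],0.8],[[0,0,0],[0,0,0],0.9],[[0,0,0],[0,0,0],1],[[0,0,0],[0,0,0],1]]'

```text
clock: 8.35
position: [511.9, -2.2, 52.7]
ee_rot: [-0.267, 0.66, 0.263, 0.651]
contact_force: [-2.0, -1.7, 5.8]
gripper_width: 12.1
```

```bash
python3 disc.py t4
```

```text
t 8.35 p [511.9  -2.2  52.7] xax [-0.011 -0.009 -1.   ] yaw 134.0 w 12.1 F [-2.  -1.7  5.8] j [ 0.32  0.41 -0.49  0.01 -0.69 -1.13]
top disc 602.1118774414062 82.06158447265625 267.00323486328125 275.81610107421875 z 45.841085776103
pin 27 [679.7 164.7] r 117.8 ang 45.27
pin 23 [680.2  -1.7] r 117.5 ang 315.22
```

Request:
arm_command --increments '[[[0,0,-0.6],[-0.9,0.9,0],1],[[0,0,-1.2],[-1.8,1.8,0],1],[[0,0,-1.8],[-2.7,2.7,0],1],[[0,0,-1.8],[-2.7,2.7,0],1],[[0,0,-1.8],[-2.7,2.7,0],1]]'

```text
clock: 8.9
position: [509.2, 0.6, 52.7]
ee_rot: [-0.256, 0.664, 0.253, 0.655]
contact_force: [-0.7, -1.6, 2.1]
gripper_width: 12.2
```

```bash
python3 disc.py t5
```

```text
t 8.9 p [509.2   0.6  52.7] xax [-0.011 -0.009 -1.   ] yaw 132.2 w 12.2 F [-0.7 -1.6  2.1] j [ 0.32  0.41 -0.49  0.01 -0.69 -1.16]
top disc 607.5155029296875 82.10955810546875 255.39993286132812 273.4183654785156 z 45.84573780395408
pin 23 [682.9 161.8] r 118.1 ang 43.19
pin 23 [677.8  -4.5] r 117.8 ang 313.45
```

Request:
arm_command --increments '[[[0,0,0],[0,0,0],0.9],[[0,0,0],[0,0,0],0.75],[[0,0,0],[0,0,0],0.6],[[0,0,0],[0,0,0],0.6],[[0,0,0],[0,0,20],0.6]]'

```text
clock: 9.45
position: [507.3, 0.2, 70.7]
ee_rot: [-0.256, 0.667, 0.253, 0.653]
contact_force: [-0.1, -0.6, 1.0]
gripper_width: 34.3
```

Request:
arm_command --increments '[[[0,0,0],[0,0,40],0.6],[[0,0,-8],[0,0,80],0.6],[[0,0,-16],[5,20,120],0.6],[[0,0,-24],[15,50,135],0.6],[[0,0,-32],[25,83,135],0.6]]'

```text
clock: 9.95
position: [534.1, 84.4, 209.6]
ee_rot: [-0.059, 0.709, 0.062, 0.7]
contact_force: [-0.1, 0.0, -0.1]
gripper_width: 34.2
```

Request:
arm_command --increments '[[[0,0,-5],[3,1,0],0.6],[[0,0,-10],[6,1,0],0.6],[[0,0,-10],[6,1,0],0.6],[[0,0,-10],[6,1,0],0.6],[[0,0,-10],[6,1,0],0.6]]'

```text
clock: 10.45
position: [539.9, 85.1, 209.4]
ee_rot: [0.003, 0.711, 0.001, 0.703]
contact_force: [-0.3, 0.6, -0.8]
gripper_width: 34.1
```

```bash
python3 wm.py w3; python3 disc.py t6
```

```text
t 10.45 p [539.9  85.1 209.4] xax [-0.012  0.005 -1.   ] yaw 89.8 w 34.1 F [-0.3  0.6 -0.8] j [ 0.45  0.27 -0.21 -0.01 -1.1  -2.02]
ptr 211 px 254.0 80.0 rect 436.8 87.8 19.8 11.4 mean [436.8  87.5  40.4] ang 177.56
pin1 148 px 172.0 153.0 rect 510.2 2.3 13.4 13.5 mean [509.9   2.8  81.1] ang 222.24
port 1012 px 253.0 129.0 rect 484.3 86.0 38.7 38.4 mean [484.1  86.3 100.9] ang 177.46
pin2 142 px 331.0 157.0 rect 515.3 168.5 13.4 13.0 mean [514.8 168.1  81. ] ang 132.97
rim fit 862 [596.13258874  82.6000453 ] 137.44072535893233
t 10.5 p [539.9  85.1 209.5] xax [-0.012  0.005 -1.   ] yaw 89.8 w 34.4 F [ 0.   0.7 -0.3] j [ 0.45  0.27 -0.21 -0.01 -1.1  -2.02]
top disc 596.4368896484375 80.03633117675781 275.5358581542969 278.2318115234375 z 45.854186447139455
pin 21 [678.2  -5. ] r 118.4 ang 313.42
pin 25 [516.4 166.8] r 117.6 ang 133.16
pin 26 [511.2   0.6] r 117.4 ang 223.2
pin 19 [485.5  85.9] r 111.4 ang 177.49
port 155 [485.5  84.6] r 111.3 ang 178.12
```

View pics/w3.png

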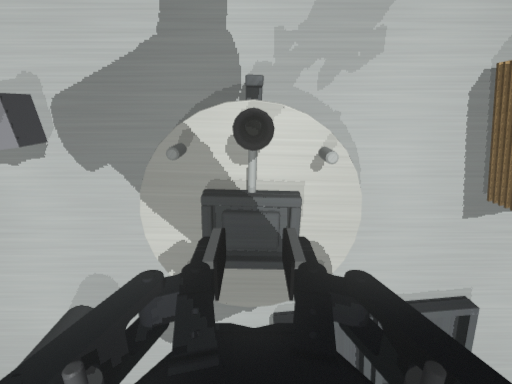

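The wrist view shows the port (253,129) directly in line with the pointer (254,80), and the pins at (172,153) and (331,157). Both pin-to-pointer chords come out equal (112.5 and 112.6 mm), so the port is within about 0.2° of the pointer. Now to the rack.

Request:
arm_command --increments '[[[0,0,7.4],[-3,-33,0],0.6],[[0,0,14.8],[-6,-66,0],0.6],[[0,0,22.2],[-9,-99,0],0.6],[[0,0,29.6],[-12,-132,0],0.6],[[0,0,37],[-15,-165,0],0.6]]'

```text
clock: 11.05
position: [524.6, -81.2, 209.6]
ee_rot: [-0.225, 0.675, 0.226, 0.666]
contact_force: [0.8, -0.2, -0.5]
gripper_width: 34.1
```

Request:
arm_command --increments '[[[0,0,7.4],[-3,-33,0],0.6],[[0,0,14.8],[-6,-66,0],0.6],[[0,0,22.2],[-9,-99,0],0.6],[[0,0,29.6],[-12,-132,0],0.6],[[0,0,37],[-15,-165,0],0.6]]'

```text
clock: 11.55
position: [509.1, -247.7, 209.7]
ee_rot: [-0.429, 0.567, 0.427, 0.558]
contact_force: [0.1, -0.7, -0.3]
gripper_width: 34.1
```

Request:
arm_command --increments '[[[0,0,7],[-3,-35,0],0.6],[[0,0,14],[-6,-70,0],0.6],[[0,0,21],[-9,-95,0],0.6],[[0,0,23.4],[-10,-103,0],0.6],[[0,0,23.4],[-10,-103,0],0.6]]'

```text
clock: 12.05
position: [498.5, -352.0, 209.3]
ee_rot: [0.534, -0.469, -0.531, -0.461]
contact_force: [1.3, -0.3, -1.3]
gripper_width: 34.5
```

Run:
```python
from h import *
s=st(); im,d=imaging.get_image('wrist'); cv2.imwrite('pics/w4.png',im); c=cam('wrist',s); P=cloud(c,d); ok=d>0
for lo,hi in((130,146),(95,130),(60,95),(47,60)):
    m=ok&(P[...,2]>lo)&(P[...,2]<hi)&(np.hypot(P[...,0]-499.5,P[...,1]+348)<25)
    if m.sum()>5: p=P[m]; v,u=np.nonzero(m); print(lo,m.sum(),u.mean(),v.mean(),p.mean(0).round(1),((p.max(0)+p.min(0))/2).round(1),np.ptp(p,axis=0).round(1))
```

```text
t 12.05 p [ 498.5 -352.   209.3] xax [-0.004 -0.012 -1.   ] yaw -172.2 w 34.5 F [ 1.3 -0.3 -1.3] j [-0.34  0.37 -0.07  0.01 -1.13  0.47]
130 298 252.6241610738255 202.91610738255034 [ 499.5 -348.3  139.5] [ 499.5 -346.8  136.4] [15.2 16.  12.7]
95 169 252.46153846153845 188.7869822485207 [ 500.2 -352.9  113.5] [ 499.7 -351.   112.5] [14.9  7.9 34.7]
60 114 252.359649122807 178.9298245614035 [ 500.3 -352.9   78.3] [ 499.8 -351.1   77.6] [14.9  7.5 34.4]
47 65 251.2 172.8153846153846 [ 501.7 -352.5   51.1] [ 499.5 -347.6   53.5] [46.  38.9 13. ]
```

View pics/w4.png

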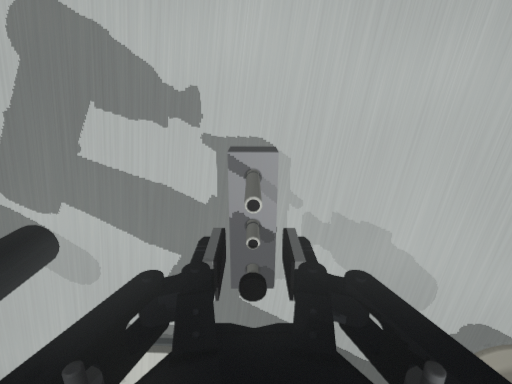

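The wrist view shows the long tube's top at (253,203), centred between the jaws; the short tube is at (253,243) and the plug at (252,286). The tube axis is at (499.6, -348). I descend with the TCP to about z = 79.

Request:
arm_command --increments '[[[0.7,-0.2,0],[1,4,-10],0.6],[[0.7,-0.2,0],[1,4,-25],0.6],[[0.7,-0.2,0],[1,4,-45],0.6],[[0.7,-0.2,0],[1,4,-65],0.6],[[0.7,-0.2,0],[1,4,-80],0.6]]'

```text
clock: 12.6
position: [499.2, -345.5, 127.5]
ee_rot: [-0.532, 0.465, 0.534, 0.465]
contact_force: [-0.3, -0.7, -0.8]
gripper_width: 34.4
```

Request:
arm_command --increments '[[[0,0,0],[0,0,-12],0.6],[[0,0,0],[0,0,-25],0.6],[[0,0,0],[0,0,-38],0.6],[[0,0,0],[0,0,-47],0.6],[[0,0,0],[0,0,-50],0.6]]'

```text
clock: 13.1
position: [498.8, -345.2, 76.2]
ee_rot: [-0.531, 0.465, 0.534, 0.465]
contact_force: [0.7, 1.0, 0.6]
gripper_width: 33.8
```

```bash
python3 -c "
from h import *
st()"
```

```text
t 13.1 p [ 498.8 -345.2   76.2] xax [-0.004  0.003 -1.   ] yaw -172.2 w 33.8 F [0.7 1.  0.6] j [-0.34  0.5  -0.23 -0.   -0.85  0.48]
```

Request:
arm_command --increments '[[[0,-0.2,0],[0.8,-2.8,3],0.65],[[0,-0.2,0],[0.8,-2.8,3],0.75],[[0,-0.2,0],[0.8,-2.8,3],0.85],[[0,-0.2,0],[0.8,-2.8,3],1],[[0,-0.2,0],[0.8,-2.8,3],1]]'

```text
clock: 13.6
position: [499.8, -348.5, 80.2]
ee_rot: [-0.533, 0.464, 0.533, 0.465]
contact_force: [-1.1, -0.6, 3.6]
gripper_width: 14.6
```

Request:
arm_command --increments '[[[0,0,0],[0,0,0],1],[[0,0,0],[0,0,0],1],[[0,0,0],[0,0,4],1],[[0,0,0],[0,0,10],1],[[0,0,0],[0,0,18],1]]'

```text
clock: 14.1
position: [499.7, -348.3, 98.3]
ee_rot: [-0.532, 0.464, 0.533, 0.465]
contact_force: [0.7, -0.9, -0.8]
gripper_width: 14.8
```

```bash
python3 -c "
from h import *
st()"
```

```text
t 14.1 p [ 499.7 -348.3   98.3] xax [ 0.     0.002 -1.   ] yaw -172.2 w 14.8 F [ 0.7 -0.9 -0.8] j [-0.34  0.48 -0.2  -0.   -0.89  0.48]
```

Request:
arm_command --increments '[[[0,0,0],[0,0,15],1],[[0,0,0],[0,0,35],1],[[0,0,0],[0,0,60],1],[[0,0,0],[0,0,85],1],[[0,0,0],[0,0,103],1]]'

```text
clock: 14.6
position: [500.3, -348.5, 204.0]
ee_rot: [0.534, -0.464, -0.532, -0.466]
contact_force: [0.1, 0.0, -1.2]
gripper_width: 14.8
```

Request:
arm_command --increments '[[[0,0,0],[-1,25,0],1],[[0,0,0],[-2,55,0],1],[[0,0,0],[-3,90,0],1],[[0,0,0],[-5,125,0],1],[[0,0,0],[-6,160,0],1]]'

```text
clock: 15.1
position: [494.1, -187.2, 204.7]
ee_rot: [0.534, -0.464, -0.532, -0.466]
contact_force: [-0.1, -0.0, -0.8]
gripper_width: 14.4
```

Request:
arm_command --increments '[[[0,0,0],[-1,35,0],1],[[0,0,0],[-2,70,0],1],[[0,0,0],[-3,105,0],1],[[0,0,0],[-5,140,0],1],[[0,0,0],[-6,170,0],1]]'

```text
clock: 15.6
position: [487.8, -15.4, 205.5]
ee_rot: [0.534, -0.463, -0.532, -0.466]
contact_force: [0.8, 0.3, -0.2]
gripper_width: 14.2
```

Request:
arm_command --increments '[[[0,0,0],[-1,30,0],1],[[0,0,0],[-2,60,0],1],[[0,0,0],[-3,85,0],1],[[0,0,0],[-3,100,0],1],[[0,0,0],[-3,103,0],1]]'

```text
clock: 16.1
position: [485.0, 88.8, 206.0]
ee_rot: [0.535, -0.462, -0.532, -0.466]
contact_force: [0.1, 0.4, -0.1]
gripper_width: 14.5
```

Run:
```python
from h import *
s=st(); ctr=np.array([484.7,85.0])
for n in ['top','scene']:
    im,d=imaging.get_image(n); c=cam(n); P=cloud(c,d); ok=d>0
    for lo,hi in((125,150),(150,175),(185,215)):
        m=ok&(P[...,2]>lo)&(P[...,2]<hi)&(np.hypot(P[...,0]-s['position'][0],P[...,1]-s['position'][1])<14)
        if m.sum()>4: p=P[m]; v,u=np.nonzero(m); print(n,lo,m.sum(),u.mean().round(1),v.mean().round(1),p.mean(0).round(1),np.ptp(p,axis=0).round(1))
    m=ok&(P[...,2]>92)&(P[...,2]<108)&(np.hypot(*(P[...,:2]-ctr).transpose(2,0,1))<30); p=P[m]; print('port',m.sum(),p.mean(0).round(1) if m.any() else '')
    u,v=map(int,proj(c,[485,85,130])); cv2.imwrite(f'pics/{n}7.png',cv2.resize(im[max(v-60,0):v+60,max(u-60,0):u+60],(400,400),interpolation=cv2.INTER_CUBIC))
cv2.imwrite('pics/c7.png',np.hstack([cv2.imread('pics/top7.png'),cv2.imread('pics/scene7.png')]))
```

```text
t 16.1 p [485.   88.8 206. ] xax [ 0.006  0.002 -1.   ] yaw -172.0 w 14.5 F [ 0.1  0.4 -0.1] j [ 0.51  0.18 -0.35  0.   -1.04 -0.37]
port 0 
scene 125 26 225.2 159.7 [487.8  86.6 144. ] [14.8 17.8 13.4]
scene 150 45 224.6 154.1 [487.8  85.8 162.4] [16.3 12.7 24.1]
scene 185 56 223.2 142.4 [486.8  85.  198.8] [21.3 18.8 29.8]
port 118 [483.2  85.9  99.5]
```

View pics/c7.png

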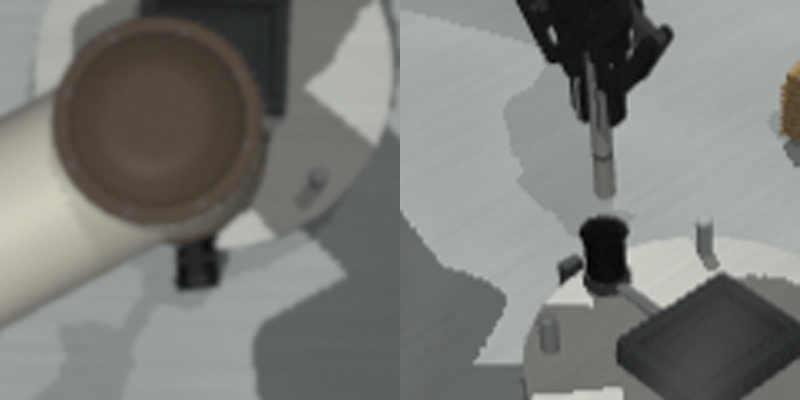

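The tube hangs upright just above the port. In the scene crop the foot is at (605,195) above the mouth at (605,220). I centre it and descend in steps, watching the force.

Request:
arm_command --increments '[[[0,0.3,0],[-0.3,-3.6,-5],1],[[0,0.3,0],[-0.3,-3.6,-12],1],[[0,0.3,0],[-0.3,-3.6,-20],1],[[0,0.3,0],[-0.3,-3.6,-26],1],[[0,0.3,0],[-0.3,-3.6,-28],1]]'

```text
clock: 16.7
position: [484.0, 83.4, 176.5]
ee_rot: [-0.532, 0.465, 0.534, 0.464]
contact_force: [-0.6, -0.8, -0.6]
gripper_width: 14.7
```

Request:
arm_command --increments '[[[0,0,0],[0,0,-4],1],[[0,0,0],[0,0,-8],1],[[0,0,0],[0,0,-12],1],[[0,0,0],[0,0,-15],1],[[0,0,0],[0,0,-15],1]]'

```text
clock: 17.2
position: [483.8, 83.4, 161.1]
ee_rot: [-0.532, 0.465, 0.534, 0.464]
contact_force: [-1.0, 0.7, -1.2]
gripper_width: 14.8
```

```bash
python3 -c "
from h import *
st()"
```

```text
t 17.2 p [483.8  83.4 161.1] xax [-0.003  0.    -1.   ] yaw -172.2 w 14.8 F [-1.   0.7 -1.2] j [ 0.5   0.23 -0.41 -0.   -0.93 -0.36]
```

Request:
arm_command --increments '[[[0,0,0],[0.5,1,0],1],[[0,0,0],[0.5,1,-3],1],[[0,0,0],[0.5,1,-6],1],[[0,0,0],[0.5,1,-9],1],[[0,0,0],[0.5,1,-10],1]]'

```text
clock: 17.7
position: [484.0, 84.3, 150.6]
ee_rot: [-0.532, 0.465, 0.534, 0.464]
contact_force: [-0.3, 0.3, -1.1]
gripper_width: 14.4
```

```bash
python3 -c "
from h import *
st()"
```

```text
t 17.7 p [484.   84.3 150.6] xax [-0.003 -0.    -1.   ] yaw -172.2 w 14.4 F [-0.3  0.3 -1.1] j [ 0.5   0.24 -0.43 -0.   -0.91 -0.36]
```

Request:
arm_command --increments '[[[0,0,0],[0,0,-2],1],[[0,0,0],[0,0,-4],1],[[0,0,0],[0,0,-6],1],[[0,0,0],[0,0,-8],1],[[0,0,0],[0,0,-10],1]]'

```text
clock: 18.2
position: [484.2, 84.3, 141.6]
ee_rot: [-0.532, 0.465, 0.534, 0.464]
contact_force: [-2.7, 0.5, 7.5]
gripper_width: 14.6
```

Request:
arm_command --increments '[[[0,0,0],[0,0,-2],1],[[0,0,0],[0,0,-4],1],[[0,0,0],[0,0,-5],1],[[0,0,0],[0,0,-6],1],[[0,0,0],[0,0,-7],1]]'

```text
clock: 18.7
position: [484.2, 84.2, 135.6]
ee_rot: [-0.533, 0.465, 0.534, 0.464]
contact_force: [-1.2, 0.2, 6.2]
gripper_width: 14.5
```

```bash
python3 -c "
from h import *
st()"
```

```text
t 18.7 p [484.2  84.2 135.6] xax [-0.002 -0.    -1.   ] yaw -172.1 w 14.5 F [-1.2  0.2  6.2] j [ 0.5   0.26 -0.45 -0.   -0.87 -0.36]
```

Seal resistance is a steady 7 N. I keep going down to the bottom.

Request:
arm_command --increments '[[[0,0,0],[0,0,-2],1],[[0,0,0],[0,0,-3],1],[[0,0,0],[0,0,-4],1],[[0,0,0],[0,0,-5],1],[[0,0,0],[0,0,-6],1]]'

```text
clock: 19.2
position: [484.6, 84.2, 132.0]
ee_rot: [-0.533, 0.465, 0.534, 0.463]
contact_force: [-6.8, 0.6, 18.3]
gripper_width: 14.5
```

```bash
python3 -c "
from h import *
st()"
```

```text
t 19.2 p [484.6  84.2 132. ] xax [-0.002 -0.001 -1.   ] yaw -172.0 w 14.5 F [-6.8  0.6 18.3] j [ 0.5   0.26 -0.45  0.   -0.86 -0.36]
```

Request:
arm_command --increments '[[[0,0,0],[0,0,-3],1],[[0,0,0],[0,0,-4],1],[[0,0,0],[0,0,-4],1],[[0,0,0],[0,0,-4],1],[[0,0,0],[0,0,-4],1]]'

```text
clock: 19.7
position: [484.9, 84.1, 131.9]
ee_rot: [0.534, -0.464, -0.533, -0.463]
contact_force: [-8.0, 0.4, 23.2]
gripper_width: 14.8
```

Run:
```python
from h import *
st()
im,d=imaging.get_image('scene'); c=cam('scene'); u,v=map(int,proj(c,[485,85,110])); cv2.imwrite('pics/s8.png',cv2.resize(im[v-40:v+40,u-40:u+40],(560,560),interpolation=cv2.INTER_CUBIC))
```

```text
t 19.7 p [484.9  84.1 131.9] xax [-0.    -0.002 -1.   ] yaw -171.9 w 14.8 F [-8.   0.4 23.2] j [ 0.5   0.26 -0.45  0.   -0.86 -0.36]
```

View pics/s8.png

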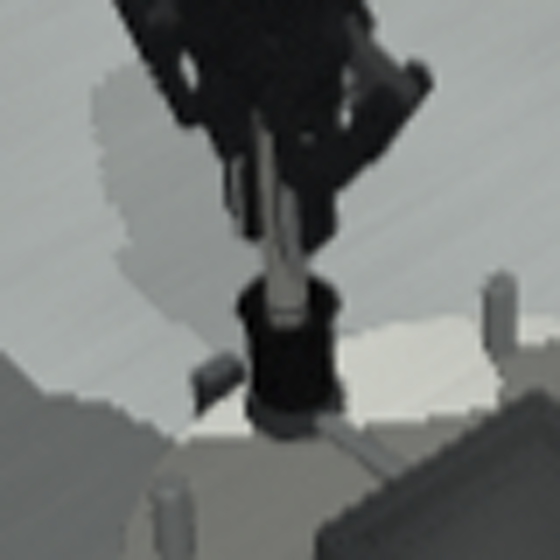

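Bottomed: z holds at 131.9 while the force rises to 23 N. The depth ring shows at (287,320), right at the mouth. I unload, release, and rise.

Request:
arm_command --increments '[[[0,0,0],[0,0,0],1],[[0,0,0],[0,0,0],0.95],[[0,0,0],[0,0,0],0.8],[[0,0,0],[0,0,0],0.65],[[0,0,0],[0,0,0],0.6]]'

```text
clock: 20.25
position: [485.0, 84.1, 131.5]
ee_rot: [0.534, -0.464, -0.533, -0.463]
contact_force: [0.2, 0.0, -0.1]
gripper_width: 34.3
```

Request:
arm_command --increments '[[[0,0,0],[0,0,8],0.5],[[0,0,0],[0,0,20],0.5],[[0,0,0],[0,0,40],0.5],[[0,0,0],[0,0,65],0.5],[[0,0,0],[0,0,90],0.5]]'

```text
clock: 20.75
position: [485.1, 84.0, 222.8]
ee_rot: [0.534, -0.464, -0.533, -0.463]
contact_force: [-0.3, 0.8, -0.3]
gripper_width: 42.9
```

Request:
arm_command --increments '[[[0,0,0],[0,0,20],0.5],[[0,0,0],[0,-35,25],0.5],[[0,0,0],[0,-75,25],0.5],[[0,0,0],[0,-115,25],0.5],[[0,0,0],[0,-155,25],0.5]]'

```text
clock: 21.25
position: [485.0, -72.4, 248.6]
ee_rot: [0.535, -0.464, -0.533, -0.463]
contact_force: [0.6, 0.4, -0.4]
gripper_width: 42.5
```

Request:
arm_command --increments '[[[0,0,0],[0,-25,0],0.5],[[0,0,0],[0,-45,0],0.5],[[0,0,0],[0,-60,0],0.5],[[0,0,0],[0,-60,0],0.5],[[0,0,0],[0,-60,0],0.5]]'

```text
clock: 21.75
position: [485.0, -132.5, 248.8]
ee_rot: [0.535, -0.464, -0.533, -0.463]
contact_force: [-0.3, 0.4, -0.8]
gripper_width: 42.4
```

Run:
```python
from disc import *
s,im,d=ang(); cv2.imwrite('pics/t9.png',im); c=cam('top'); P=cloud(c,d)
for lo,hi in((182,200),(115,180)):
    m=(d>0)&(P[...,2]>lo)&(P[...,2]<hi)&(np.hypot(P[...,0]-485,P[...,1]-85)<25); p=P[m]; print('tube',m.sum(),p.mean(0).round(1) if m.any() else '',p[:,2].max() if m.any() else '')
t=im[130:265,190:325]; i2,d2=imaging.get_image('scene'); c=cam('scene'); u,v=map(int,proj(c,[500,80,110]))
P=cloud(c,d2); m=(d2>0)&(P[...,2]>105)&(P[...,2]<210)&(np.hypot(P[...,0]-485,P[...,1]-85)<25); print('scene tube zmax',np.percentile(P[m][:,2],[50,95,100]))
cv2.imwrite('pics/c9.png',np.hstack([cv2.resize(t,(400,400),interpolation=cv2.INTER_CUBIC),cv2.resize(i2[v-67:v+67,u-67:u+67],(400,400),interpolation=cv2.INTER_CUBIC)]))
```

```text
t 21.75 p [ 485.  -132.5  248.8] xax [ 0.001 -0.002 -1.   ] yaw -171.9 w 42.4 F [-0.3  0.4 -0.8] j [ 0.06  0.16 -0.26  0.   -1.15  0.08]
top disc 597.0247192382812 81.310791015625 277.1691589355469 278.2343444824219 z 45.866635367933895
pin 24 [683.  161.8] r 118.2 ang 43.15
pin 25 [677.3  -4.4] r 117.4 ang 313.31
pin 24 [516.4 167.1] r 117.8 ang 133.03
tube 0  
tube 0  
scene tube zmax [154.19403551 192.90693144 196.09903495]
```

View pics/c9.png

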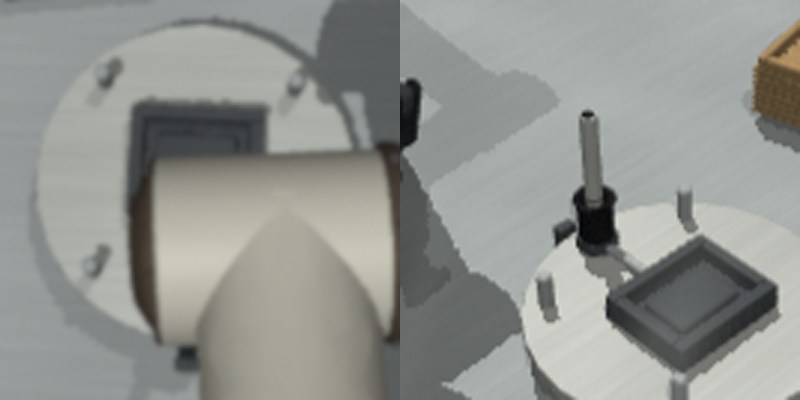

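The scene crop shows the tube standing free in the port (590,115 to 590,205) with its top at z of about 193 mm (192 expected when home). The pins put the port at 178.2°, against the pointer at 178.0–178.2°. The gripper is clear, so I'm handing in.

```bash
python3 -c "
from bench import arm
print(arm.job_done())"
```

```text
the job is handed in; nothing more can be done
None
```

The port is at the pointer, and the long tube stands in it, pushed past the seal to the bottom and released. I handed the job in at about 22 s of the 61 s allowed; it reports no verdict.

- **Turning the disc:** I gripped a rim pin and led it round about 34°. It overshot by about 1.4°, so I gripped the pin again and brought it back. The last check, from three rim pins in the top camera, put the port at 178.2°. The pointer is at 178.0–178.2°.
- **Fitting the tube:** The tube met about 7 N at the seal. It then stopped dead with the force rising to 23 N, and the depth ring sat at the mouth. After release its top is at about 193 mm (192 expected when home), and it stands upright with the gripper clear.
- **Disagreements:** Before the correction, the top and wrist cameras disagreed by about 0.8° on the pointer's direction. A closer wrist view after it agreed with the final position. In the last top view the arm hid the tube and port, so the final tube check rests on the scene camera alone.
- **Other objects:** I did not touch the short tube, plug, tray stack or oil can, and did not measure them again at the end.

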